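# Release the eccentric lock and send the doming block under the bench press

### The arm

A 6-joint arm with a two-finger parallel gripper is mounted at the origin on the work surface. World frame = base frame: x ahead of the robot, y to its left, z up, the work surface at z = 0. Lengths are in m, angles in rad, forces in N, time in s.
With the tool pointing down it reaches from about 0.25 to 0.725 m from the base axis. Payload 9.7 kg.
Tool frame: the origin (TCP) lies on the centre line of the jaws, within the pads' length; the fingertips stand 19 mm ahead of it and the grasp point (between the pads) is the TCP; x points along the fingers, y is the direction in which the jaws open and shut, and the axes are right-handed (so a half turn about x gives the same grasp; the last joint's range is limited). The gripper opens to 85 mm and grips with 20 to 120 N. Pads are 22 mm wide; open, the fingers measure 114 mm over their backs; the gripper's body (76 mm by 85 mm) begins 54 mm behind the grasp point. The pads swing forward as they close: fully open they stand 13 mm farther back than shut.
Start: joints at [-1.282, 0.087, 0.176, 1.66, 0, 1.571], TCP at [0.157, -0.527, 0.222] pointing down, gripper open.
Joint ranges: [-3.13, 3.13], [-0.85, 1.81], [-1.15, 1.24], [-2.2, 2.28], [-1.44, 1.52], [-3.14, 3.14]. Speed limits (rad/s): [2.22, 2.22, 2.57, 3.14, 3.14, 3.14].

### API

Orientations are given as a unit quaternion [w, x, y, z].
In Python, from workcell import manip, optics, job, finder gives the robot as it stands.
- The arm moves only by the tool jog_arm, never from a script. Its argument "targets" is a list of rows, each a list of 7 numbers: the closure in counts, from 0 (fully open) to 255 (shut), then the shift along the tool's x, y, z in m, then the turn, a rotation vector about the tool's x, y, z in rad. A call has 1 to 8 rows; each row is the pose to reach, as a shift and turn from the pose commanded when the call began, along the tool's axes at that moment; what a row does not reach only later rows make up. A row lasts 1/10 s, in which the tool goes at most 50 mm and 8.59 degrees, less where a joint would pass 70% of its speed; a pose out of reach is approached as far as the arm can. A call with a gripper value outside its range is refused whole. The fingers move at their own pace and stop on an object; "newtons" is the grip in N (left out, the last holds). Time passes only in rows, so rows that repeat a pose let the fingers close. It gives the time, the measured TCP pose, the force and the opening at its end, in the units of the state.
- manip.observe(): the state, without advancing time (a new reading comes with each control period).
- optics.get_image(name): name is "scene" or "top"; returns a dict with "pixels" (480x640x3 uint8, red, green, blue), "fx", "fy", "cx", "cy" (pixels), "world_to_cam" (4x4, takes a point from world to camera coordinates). Camera axes: x right, y down, z forward; pixel columns grow to the right and rows downward; lengths in m; the calibration is good to about 2 mm. A picture is of the moment at which its call begins. There is no depth.
- job.finish_job(): hands the job in, once; it reports no verdict.
Trained networks look in the newest picture that a camera, given by its name, has taken for a name from the list of things; names that differ only in an ending like _2 or _b are one class to them, and where a whole thing is asked for, a point or a joint stands for the part that bears it (a point fixed in the world has none). Each returns a list of dicts, best first, with "conf" (0 to 1); they miss things now and then, are a little off and sometimes report something else, mostly with a low value. They report only what shows in the picture. A call takes as long as a camera call.
- finder.search_frame(camera, label): "location" ([x, y, z] in m, in the coordinates of the camera as it stood for that picture, good to about 4 mm: the middle of the surface that is visible of it).
- finder.outline_of(camera, label): "mask" (480x640 bool, what is visible of it).
- finder.mark_of(camera, label): "location" ([x, y, z] in m, in the coordinates of the camera as it stood for that picture, good to about 4 mm: a listed point, or the origin of a listed thing).
The state is a dict: "clock": time; "joints": joint angles; "joint_velocities": joint speeds; "joint_efforts": joint torques, N m; "eef_pos": TCP position; "orientation": TCP orientation; "ft_force": force on the tool from outside, world axes, zero at the start; "ft_torque": the same for the moment, N m; "gripper_width": finger opening in m.
Only numpy, scipy, OpenCV 4.12 (cv2) and the standard library are available. Lean on these libraries where they do the work, as an engineer would, in place of code of your own. Each camera call takes 0.05 s, during which the arm holds its last target. There are 200 camera calls.

### The job

On the jeweller's bench press, first turn the eccentric cam lock to its low point, by pushing the post on it with the fingertips until its lobe points straight away from the stop arm of the slide. Only then push the slide forward by its tail plate until it is fully home, so that the steel doming block riding on it comes under the press ram. Do not touch or lift the block, leave the cam low, and do not disturb the spools, tools and other things round about.

Things in the scene. Friction and masses are not known exactly. Their poses are not given: they have to be found in the camera images.
- fixture: Press base: aluminium plate 310 x 250 x 12 mm on the table. Origin in its underside, x = the slide's forward direction (away from the robot), y left, z up. The plate spans x -150 to 160, y -125 to 125 mm. The slide runs along x on the line y = -65 (right half); the cam is in the left half at x 15, y 65. The grey C-frame press stands at the far end of the slide's line.
- cam_pivot (a point): Axis of the eccentric cam, at the level of its top face (28 mm above the table); fixed to the plate. The cam is a round steel disc 68 mm across and 14 mm thick (z 14 to 28) whose centre lies 16 mm off this axis, so its rim is 50 mm from the axis at the lobe and 18 mm at the low side.
- cam (a joint): Angle of the cam in rad, growing anticlockwise from above. 0 (equally 6.28): low point, lobe straight forward along the plate's x, away from the slide's stop arm. 3.14: high point. Starts anywhere from 1.2 to 5.1 and turns either way (range -1.2 to 7.5): take the shorter way. Stiff (0.25 N m, about 7 N at the post); stays where it is left.
- cam_post (a point): Top centre of the upright round steel post on the cam's lobe, 13 mm across, rising 44 mm above the cam's top face (z 28 to 72), 36 mm from the pivot axis in the direction of the lobe. Pushing it sideways along its circle turns the cam.
- cam_lobe (a point): Point of the cam's rim farthest from its pivot (50 mm), on its top edge, beyond the post.
- slide (a joint): Travel of the follower slide in m: 0 fully back (start), 0.080 fully home against its end stop; grows forward along the plate's x. Friction about 2.5 N; it stays where it is left. With the cam at its high point the stop arm meets the cam's rim at 0.050; with the cam low the slide goes fully home.
- slide_tail (a point): Centre line of the rear face of the slide's upright tail plate, 54 mm above the table. The tail plate is 50 mm wide (y), 10 mm thick (x), from z 14 to 72, at the slide's rear end; push its rear face forward along the plate's x. With the slide fully back this face is at x -120, y -65 of the plate.
- slide_seat (a point): Centre of the block's seat on the slide, 24 mm above the table, 100 mm ahead of the tail plate's rear face; a rim 6 mm high surrounds it.
- block_center (a point): Centre of the doming block, a loose steel block 40 x 40 x 28 mm of about 0.34 kg sitting in the slide's seat (its top 52 mm above the table). Only to be carried along by the slide.
- spool_a: spool of wire, 60 mm across and 60 mm tall, standing just to the left of the press plate; not to be disturbed. Origin at the centre of its underside.
- spool_b: smaller spool, 48 mm across and 45 mm tall, standing further left; not to be disturbed. Origin at the centre of its underside.
- spool_c: larger spool, 64 mm across and 75 mm tall, standing to the right; not to be disturbed. Origin at the centre of its underside.
- punch: steel punch, 20 mm across and 50 mm tall, standing on the far half of the press plate; not to be disturbed. Origin at the centre of its underside.
- spare_block: 30 mm steel cube standing on the far left corner of the press plate; not to be disturbed. Origin at the centre of its underside.
- jar: glass jar with a metal cap, 52 mm across and 60 mm tall, standing just to the right of the press plate; not to be disturbed. Origin at the centre of its underside.
- hammer: hammer 220 mm long, lying to the left; not to be disturbed. Origin at the centre of its underside.
- pliers: pliers about 130 mm long, lying to the right; not to be disturbed. Origin at the centre of its underside.
- ram (a point): Lower end of the press ram, at x 60, y -65, z 60 mm of the plate; the ram is 22 mm across. The low press head hangs over x 40 to 155, y -87 to -43, z 70 to 94, with a flat cap up to z 99 over the ram; its column spans x 121 to 155, from the plate up to z 94. Fixed. With the slide home the block stands centred under the ram.
- slide_stop (a point): Front face of the slide's stop arm, opposite the cam: a flat bar 14 mm thick and 10 mm high (z 18 to 28) reaching left from the slide to y 90 of the plate. With the slide fully back this face is at x -85 of the plate; it moves with the slide.

How it is judged:
By the outcome, as a careful person would: the job done as asked, in the order asked, and still so for the second after the job is handed in, with the robot touching nothing.
It also fails if it takes over 61 s, if anything falls off the work surface, if the arm or the gripper's body presses on something with over 40 N, if the wrist force passes 120 N, or if a joint passes its speed limit or range.

## Working session

There is one attempt and no reset: what is moved stays moved. The work goes in short steps, Python scripts to look and compute and a tool call to move; the robot and the scene stay as the last step left them, time stands still between calls to the robot, and variables do not carry over. Pictures are saved under pics/ and viewed, about 8 in all and at most 12, crops included, and the job is handed in when it is done.

Besides the shell and the picture viewer there is one more tool, called after ">>>" as a command line: name --pt "numbers of a row" for each row, then --argument value for the rest. jog_arm: Moves the arm, as the interface text tells. Its arguments: {"type":"object","properties":{"targets":{"type":"array"},"newtons":{"type":"number"}},"required":["targets"]}

```bash
mkdir -p pics; cat > h.py <<'E'
import numpy as np, cv2
from workcell import manip, optics, job, finder
def shot(n,f=None):
    im=optics.get_image(n)
    if f: cv2.imwrite('pics/'+f,im['pixels'][:,:,::-1])
    return im
def w(im,p): 
    T=np.linalg.inv(im['world_to_cam']); return T[:3,:3]@np.array(p)+T[:3,3]
def px(im,p):
    q=im['world_to_cam'][:3,:3]@np.array(p)+im['world_to_cam'][:3,3]
    return np.array([im['fx']*q[0]/q[2]+im['cx'],im['fy']*q[1]/q[2]+im['cy']])
E
python3 - <<'E'
from h import *
np.set_printoptions(precision=4,suppress=True)
print(manip.observe())
for c in ['top','scene']:
    im=shot(c,c+'1.png')
    print(c,w(im,[0,0,0]))
    for l in ['fixture','cam_pivot','cam_post','cam_lobe','slide_tail','slide_seat','block_center','ram','slide_stop','spool_a','jar','punch','spare_block','hammer','pliers']:
        r=finder.mark_of(c,l)
        print(l,[(w(im,d['location']).round(4).tolist(),px(im,w(im,d['location'])).round().tolist(),round(d['conf'],2)) for d in r[:3]])
E
```

```text
{'clock': 0.0, 'joints': array([-1.282 ,  0.0874,  0.1752,  1.6598,  0.    ,  1.5708]), 'joint_velocities': array([ 0.0005, -0.0005, -0.0005, -0.0001,  0.0007, -0.0005]), 'joint_efforts': array([  0.0003, -52.0384,  46.4808,   0.0162,   0.    ,   0.    ]), 'eef_pos': array([ 0.1566, -0.527 ,  0.2217]), 'orientation': array([-0.1013, -0.6997, -0.1022,  0.6998]), 'ft_force': array([-0.3253, -0.5056, -0.2628]), 'ft_torque': array([ 0.0235, -0.0569,  0.0083]), 'gripper_width': 0.08562081757083692}
top [0.3993 0.0186 1.3016]
fixture [([0.6343, -0.0152, 0.0], [323.0, 211.0], 0.71), ([0.7386, 0.0946, 0.0133], [285.0, 173.0], 0.67)]
cam_pivot [([0.6363, 0.0534, 0.0298], [299.0, 208.0], 0.69)]
cam_post [([0.6067, 0.0308, 0.0718], [307.0, 216.0], 0.74), ([0.6265, -0.0792, 0.0204], [346.0, 213.0], 0.63)]
cam_lobe [([0.5958, 0.0181, 0.0262], [311.0, 223.0], 0.97)]
slide_tail [([0.5339, -0.1046, 0.0557], [357.0, 245.0], 0.62), ([0.388, 0.3131, 0.0039], [203.0, 298.0], 0.29)]
slide_seat [([0.6284, -0.0791, 0.021], [346.0, 212.0], 0.78), ([0.5355, 0.0358, 0.0284], [305.0, 245.0], 0.59), ([0.7365, 0
[... 1651 characters left out ...]
5375, 0.0289, 0.0229], [355.0, 246.0], 0.84), ([0.533, -0.1003, 0.0526], [323.0, 200.0], 0.25)]
spool_a [([0.6683, 0.1978, -0.0022], [352.0, 340.0], 0.9), ([0.6242, -0.4136, 0.0023], [225.0, 160.0], 0.86), ([0.3911, 0.3181, -0.0061], [505.0, 315.0], 0.84)]
jar []
punch [([0.752, 0.0336, 0.0151], [268.0, 297.0], 0.71), ([0.6311, -0.0818, 0.0255], [290.0, 232.0], 0.55)]
spare_block [([0.7402, 0.1024, 0.0134], [291.0, 319.0], 0.8), ([0.6251, -0.4129, 0.001], [225.0, 160.0], 0.69), ([0.6307, -0.0797, 0.0217], [290.0, 234.0], 0.6)]
hammer [([0.584, 0.4514, 0.0009], [485.0, 424.0], 0.58)]
pliers [([0.4796, -0.3949, -0.0006], [278.0, 144.0], 0.81), ([0.6263, -0.4128, 0.0039], [224.0, 160.0], 0.64)]
```

```bash
cat > fit.py <<'E'
from h import *
P=np.array([[0,0],[15,65],[-120,-65],[-20,-65],[60,-65],[-20,-65]])/1e3
def fit(P,W):
    pc,wc=P.mean(0),W.mean(0);A=(P-pc);B=(W-wc)
    th=np.arctan2((A[:,0]*B[:,1]-A[:,1]*B[:,0]).sum(),(A*B).sum())
    R=np.array([[np.cos(th),-np.sin(th)],[np.sin(th),np.cos(th)]]);return th,R,wc-R@pc
E
python3 - <<'E'
from fit import *
W=(np.array([[.6343,-.0152],[.6363,.0534],[.5339,-.1046],[.6284,-.0791],[.7086,-.0661],[.6345,-.0786]])+np.array([[.6394,-.0105],[.6364,.0511],[.5346,-.1016],[.6296,-.0786],[.7058,-.0641],[.634,-.0824]]))/2
th,R,t=fit(P,W);print(th,t,((R@P.T).T+t-W).round(4).tolist())
print('pivot',R@[.015,.065]+t,'tail',R@[-.12,-.065]+t)
for p in ([.609,.031],[.5966,.019]):
    q=R.T@(np.array(p)-t)-[.015,.065];print(np.hypot(*q),np.arctan2(q[1],q[0])%6.283)
cam=cv2.imread('pics/scene1.png')[150:390,170:490];cv2.imwrite('pics/c1.png',cv2.resize(cam,None,fx=2.5,fy=2.5,interpolation=2))
a=cv2.imread('pics/top1.png')[140:300,220:420];cv2.imwrite('pics/c2.png',cv2.resize(a,None,fx=3.7,fy=3.7,interpolation=2))
E
```

```text
0.21951523246760057 [ 0.63639962 -0.01322001] [[-0.0005, -0.0004], [0.0005, 0.0012], [-0.0008, 0.0003], [0.002, -0.0022], [0.0019, 0.0015], [-0.0032, -0.0005]]
pivot [0.6368855  0.05348654] tail [ 0.53343342 -0.102791  ]
0.03582241337761924 3.6005161816488016
0.05303058095284276 3.629889994980664
```

View pics/c1.png

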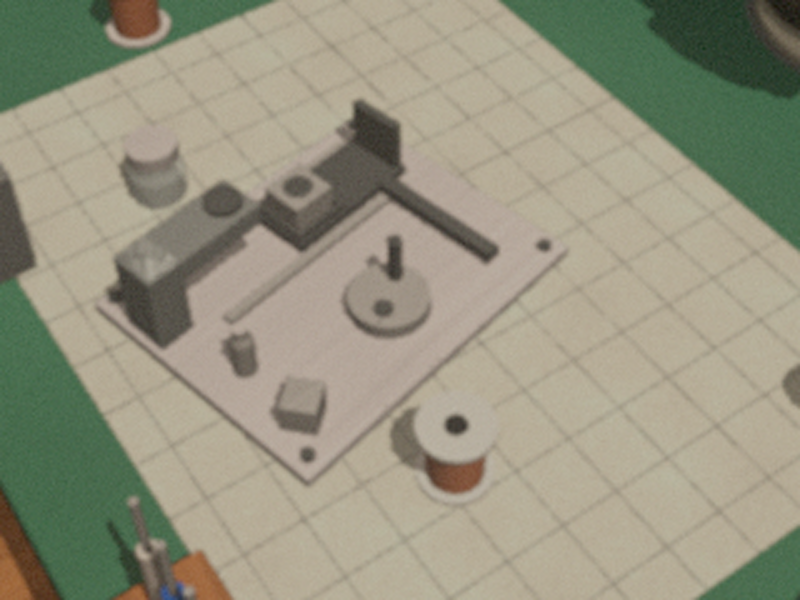

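View pics/c2.png

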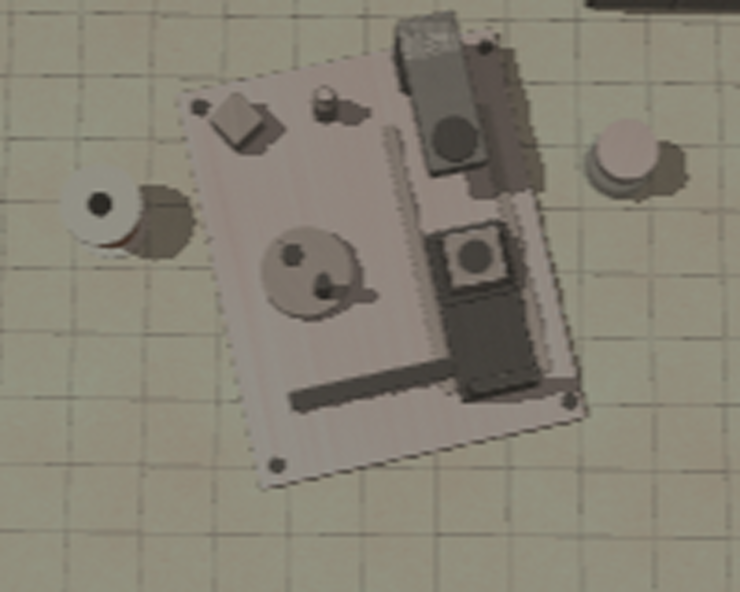

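>>> jog_arm --pt "150 0 -0.406 -0.593 -0.389 0 0" --pt "150 0 -0.406 -0.593 -0.389 0 0" --pt "150 0 -0.406 -0.593 -0.389 0 0" --pt "150 0 -0.406 -0.593 -0.389 0 0" --pt "150 0 -0.406 -0.593 -0.389 0 0" --pt "150 0 -0.406 -0.593 -0.389 0 0" --pt "150 0 -0.406 -0.593 -0.389 0 0" --pt "150 0 -0.406 -0.593 -0.389 0 0"

```text
clock: 2.4
eef_pos: [0.4096, -0.2148, 0.2227]
orientation: [0.235, 0.667, 0.235, -0.667]
ft_force: [0.9, -1.0, 0.6]
gripper_width: 0.0348
```

```bash
cat > to.py <<'E'
from fit import *
from scipy.spatial.transform import Rotation as Ro
PV=np.array([.6369,.0535]);TH=.2195
def rel(*poses):
    """rows (shift, turn) in tool axes for poses (x,y,z,yaw of tool y), tool straight down"""
    s=manip.observe();R0=Ro.from_quat(s['orientation'],scalar_first=True)
    yv=R0.as_matrix()[:,1]
    print('t',round(s['clock'],2),'pos',s['eef_pos'].round(4),'yaw',np.arctan2(yv[1],yv[0]).round(3),'f',s['ft_force'].round(1),'w',s['gripper_width'].round(4),'j',s['joints'].round(2))
    for x,y,z,a in poses:
        c,n=np.cos(a),np.sin(a);M=np.array([[0,c,n],[0,n,-c],[-1,0,0]])
        print((R0.inv().apply(np.array([x,y,z])-s['eef_pos'])).round(4).tolist(),(R0.inv()*Ro.from_matrix(M)).as_rotvec().round(3).tolist())
def circ(q,z=.056,r=.036,off=0,pv=PV,yo=0):
    """cage pose with post at cam angle q"""
    a=q+TH;p=pv+r*np.array([np.cos(a),np.sin(a)]);return (*p,z,a+np.pi/2-2*np.pi+yo)
E
python3 -c "
from to import *
rel((.609,.031,.16,-.893),(.609,.031,.11,-.893))"
```

```text
Traceback (most recent call last):
  File "to.py", line 8, in rel
    print('t',round(s['clock'],2),'pos',s['eef_pos'].round(4),'yaw',np.arctan2(yv[1],yv[0]).round(3),'f',s['ft_force'].round(1),'w',s['gripper_width'].round(4),'j',s['joints'].round(2))
                                                                                                                                    ^^^^^^^^^^^^^^^^^^^^^^^^
AttributeError: 'float' object has no attribute 'round'
```

```bash
sed -i "s/s\['gripper_width'\].round(4)/round(s['gripper_width'],4)/" to.py
python3 -c "
from to import *
rel((.609,.031,.16,-.893),(.609,.031,.11,-.893))"
```

```text
t 2.4 pos [ 0.4096 -0.2148  0.2227] yaw -0.893 f [ 0.9 -1.   0.6] w 0.0348 j [-0.48 -0.12 -0.03  1.66 -0.    1.98]
[0.0628, -0.0665, -0.3094] [-0.0, -0.0, -0.001]
[0.1128, -0.0665, -0.3094] [-0.0, -0.0, -0.001]
```

>>> jog_arm --pt "150 0.02 -0.0665 -0.309 0 0 0" --pt "150 0.03 -0.0665 -0.309 0 0 0" --pt "150 0.04 -0.0665 -0.309 0 0 0" --pt "150 0.06 -0.0665 -0.309 0 0 0" --pt "150 0.06 -0.0665 -0.309 0 0 0" --pt "150 0.06 -0.0665 -0.309 0 0 0" --pt "150 0.06 -0.0665 -0.309 0 0 0" --pt "150 0.06 -0.0665 -0.309 0 0 0"

```text
clock: 3.2
eef_pos: [0.6083, 0.0315, 0.1601]
orientation: [-0.236, -0.666, -0.237, 0.667]
ft_force: [0.5, 0.4, 0.5]
gripper_width: 0.0351
```

```bash
python3 -c "
from to import *
rel((.609,.031,.11,-.893),(.609,.031,.056,-.893))"
```

```text
t 3.2 pos [0.6083 0.0315 0.1601] yaw -0.89 f [0.5 0.4 0.5] w 0.0351 j [0.05 0.22 0.2  1.56 0.   2.51]
[0.0501, 0.0009, -0.0003] [0.003, 0.002, 0.002]
[0.1041, 0.001, -0.0004] [0.003, 0.002, 0.002]
```

>>> jog_arm --pt "150 0.04 0.001 0 0 0 0" --pt "150 0.06 0.001 0 0 0 0" --pt "150 0.07 0.001 0 0 0 0" --pt "150 0.078 0.001 0 0 0 0" --pt "150 0.078 0.001 0 0 0 0"

```text
clock: 3.7
eef_pos: [0.6081, 0.0277, 0.0845]
orientation: [-0.235, -0.667, -0.235, 0.667]
ft_force: [-0.6, 0.1, -0.6]
gripper_width: 0.0353
```

```bash
python3 -c "
from to import *
im=shot('scene','s2.png');b=cv2.imread('pics/s2.png')[140:340,200:460];cv2.imwrite('pics/c3.png',cv2.resize(b,None,fx=3,fy=3,interpolation=2))
rel(circ(3.6))"
```

```text
t 3.75 pos [0.6085 0.0278 0.0853] yaw -0.893 f [-0.2 -0.1  0.6] w 0.0352 j [ 0.05  0.22  0.06  1.41 -0.    2.51]
[0.0293, -0.0022, -0.0022] [-0.001, -0.001, -0.001]
```

View pics/c3.png

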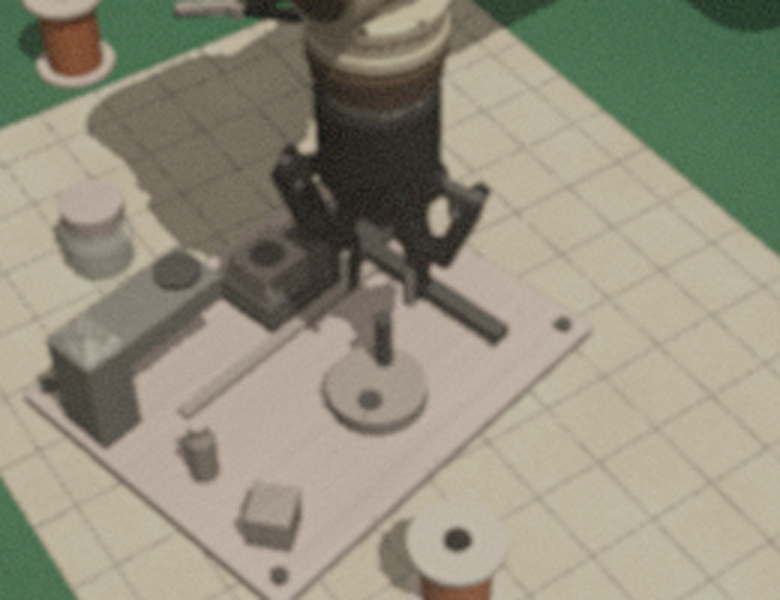

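```bash
python3 -c "
from to import *
im=shot('scene')
f=lambda p:((px(im,p)-[200,140])*3).round()
s=manip.observe();p=s['eef_pos'];R=Ro.from_quat(s['orientation'],scalar_first=True).as_matrix()
for e in (.019,.012,.006):
  print(e,f(p+R@[e,.0176,0]),f(p+R@[e,-.0176,0]),f(p+R@[e,.0176,-.011]),f(p+R@[e,-.0176,-.011]))
print('post',f([.609,.031,.072]),f([.609,.031,.028]), im['fx'])
for l in ['cam_post','cam_lobe']:print([(w(im,d['location']).round(4),d['conf']) for d in finder.mark_of('scene',l)[:2]])
"
```

```text
0.019 [354. 312.] [405. 323.] [349. 324.] [400. 335.]
0.012 [354. 305.] [405. 316.] [349. 317.] [400. 328.]
0.006 [354. 299.] [405. 310.] [349. 311.] [400. 322.]
post [382. 315.] [383. 359.] 530.2620752347348
[(array([0.6124, 0.0313, 0.0702]), 0.55)]
[(array([0.6017, 0.023 , 0.0246]), 0.8)]
```

>>> jog_arm --pt "150 0.012 -0.002 -0.002 0 0 0" --pt "150 0.022 -0.002 -0.002 0 0 0" --pt "150 0.03 -0.002 -0.002 0 0 0" --pt "150 0.03 -0.002 -0.002 0 0 0" --pt "195 0.03 -0.002 -0.002 0 0 0" --pt "195 0.03 -0.002 -0.002 0 0 0" --newtons 20

```text
clock: 4.5
eef_pos: [0.6088, 0.031, 0.0547]
orientation: [0.235, 0.667, 0.235, -0.667]
ft_force: [-0.1, 0.2, -0.1]
gripper_width: 0.0203
```

```bash
python3 -c "
from to import *
im=shot('scene','s3.png');b=cv2.imread('pics/s3.png')[140:340,200:460];cv2.imwrite('pics/c4.png',cv2.resize(b,None,fx=3,fy=3,interpolation=2))
rel(*[circ(q) for q in np.arange(3.6,4.8,.13)])"
```

```text
t 4.55 pos [0.6088 0.031  0.0548] yaw -0.893 f [-0.1  0.5 -0.3] w 0.0199 j [0.05 0.23 0.01 1.35 0.   2.51]
[-0.0012, 0.0001, 0.0] [-0.0, -0.0, -0.0]
[-0.0012, 0.0047, -0.0003] [-0.13, -0.0, -0.0]
[-0.0012, 0.0093, -0.0012] [-0.26, -0.0, -0.0]
[-0.0012, 0.0138, -0.0027] [-0.39, -0.0, -0.0]
[-0.0012, 0.018, -0.0047] [-0.52, -0.0, -0.0]
[-0.0012, 0.0219, -0.0073] [-0.65, -0.0, -0.001]
[-0.0012, 0.0254, -0.0104] [-0.78, -0.0, -0.001]
[-0.0012, 0.0285, -0.0139] [-0.91, -0.0, -0.001]
[-0.0012, 0.0311, -0.0178] [-1.04, -0.0, -0.001]
[-0.0012, 0.0332, -0.0219] [-1.17, -0.0, -0.001]
```

View pics/c4.png

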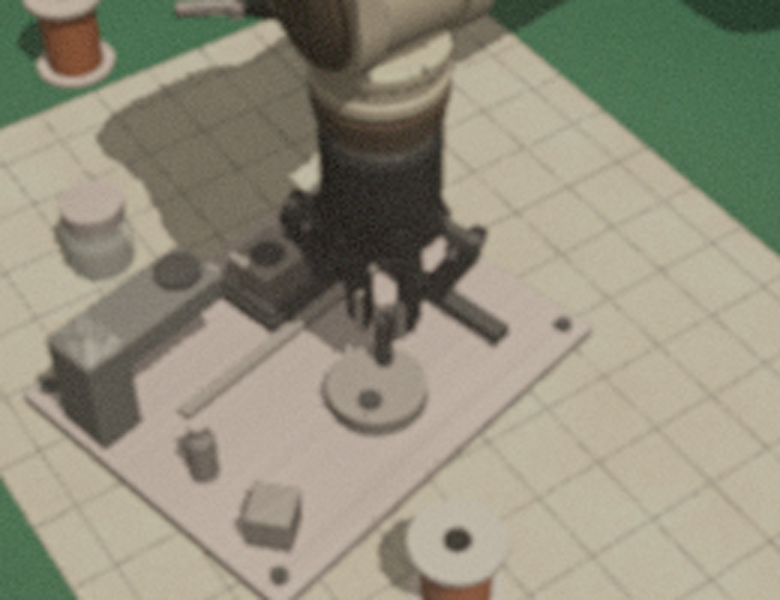

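>>> jog_arm --pt "195 0 0.005 0 -0.13 0 0" --pt "195 0 0.0093 -0.001 -0.26 0 0" --pt "195 0 0.0138 -0.0025 -0.39 0 0" --pt "195 0 0.018 -0.0045 -0.52 0 0" --pt "195 0 0.022 -0.007 -0.65 0 0" --pt "195 0 0.0255 -0.0105 -0.78 0 0" --pt "195 0 0.0285 -0.014 -0.91 0 0" --pt "195 0 0.031 -0.018 -1.04 0 0"

```text
clock: 5.35
eef_pos: [0.641, 0.0183, 0.0548]
orientation: [0.536, 0.46, 0.537, -0.461]
ft_force: [-6.6, -0.4, 2.8]
gripper_width: 0.0202
```

```bash
python3 -c "
from to import *
for c in ('scene','top'):
  im=shot(c)
  for l in ['cam_post','cam_lobe']:print([(w(im,d['location']).round(4),d['conf']) for d in finder.mark_of(c,l)[:2]])
print(circ(4.64))
rel(*[circ(q) for q in np.arange(4.64,5.7,.13)])"
```

```text
[(array([0.6398, 0.0221, 0.0724]), 0.75)]
[(array([0.6385, 0.0019, 0.0231]), 0.63)]
[]
[(array([ 5.872e-01,  4.454e-01, -3.000e-04]), 0.57)]
(np.float64(0.6421769150127946), np.float64(0.01788884770261228), 0.056, 0.14711101961531003)
t 5.65 pos [0.6417 0.0182 0.0547] yaw 0.147 f [-5.4  0.1  2.6] w 0.0203 j [0.03 0.31 0.11 1.37 0.   1.45]
[-0.0013, 0.0005, 0.0004] [-0.001, -0.0, 0.001]
[-0.0013, 0.0051, 0.0] [-0.131, -0.0, 0.001]
[-0.0013, 0.0097, -0.0009] [-0.261, -0.0, 0.0]
[-0.0013, 0.0141, -0.0024] [-0.391, -0.0, 0.0]
[-0.0013, 0.0183, -0.0044] [-0.521, -0.0, 0.0]
[-0.0013, 0.0222, -0.007] [-0.651, -0.0, 0.0]
[-0.0013, 0.0258, -0.0101] [-0.781, -0.0, 0.0]
[-0.0013, 0.0289, -0.0136] [-0.911, -0.0, 0.0]
[-0.0013, 0.0315, -0.0174] [-1.041, -0.0, 0.0]
```

>>> jog_arm --pt "195 0 0.005 0 -0.13 0 0" --pt "195 0 0.0097 -0.001 -0.26 0 0" --pt "195 0 0.0141 -0.0025 -0.39 0 0" --pt "195 0 0.0183 -0.0045 -0.52 0 0" --pt "195 0 0.0222 -0.007 -0.65 0 0" --pt "195 0 0.0258 -0.0101 -0.78 0 0" --pt "195 0 0.0289 -0.0136 -0.91 0 0" --pt "195 0 0.0315 -0.0174 -1.04 0 0"

```text
clock: 6.45
eef_pos: [0.6701, 0.0391, 0.0545]
orientation: [0.694, 0.133, 0.695, -0.134]
ft_force: [-6.8, -4.6, 3.3]
gripper_width: 0.0199
```

```bash
python3 -c "
from to import *
def ang(p):
  v=p[:2]-PV;return round((np.arctan2(v[1],v[0])-TH)%6.283,3),round(np.hypot(*v),4)
for c in ('scene','top'):
  im=shot(c)
  for l in ['cam_post','cam_lobe']:
    for d in finder.mark_of(c,l)[:1]: p=w(im,d['location']);print(c,l,p.round(4),ang(p),d['conf'])
rel(*[circ(q) for q in np.arange(5.68,6.4,.12)])"
```

```text
scene cam_post [0.6685 0.0352 0.0751] (np.float64(5.538), np.float64(0.0365)) 0.94
scene cam_lobe [0.6814 0.026  0.026 ] (np.float64(5.51), np.float64(0.0523)) 0.85
top cam_post [ 0.7074 -0.0642  0.0579] (np.float64(5.032), np.float64(0.1372)) 0.44
top cam_lobe [ 0.7149 -0.1941  0.0057] (np.float64(4.798), np.float64(0.2596)) 0.29
t 6.75 pos [0.6706 0.0395 0.0545] yaw 1.186 f [-3.5 -3.3  1.5] w 0.0199 j [ 0.06  0.38  0.2   1.39 -0.    0.44]
[-0.0015, 0.0004, -0.0005] [-0.001, 0.0, 0.001]
[-0.0015, 0.0047, -0.0008] [-0.121, 0.0, 0.001]
[-0.0015, 0.0089, -0.0015] [-0.241, 0.0, 0.001]
[-0.0015, 0.0131, -0.0028] [-0.361, 0.0, 0.001]
[-0.0015, 0.017, -0.0046] [-0.481, 0.0, 0.001]
[-0.0015, 0.0207, -0.0068] [-0.601, 0.0, 0.001]
[-0.0015, 0.0241, -0.0095] [-0.721, 0.0, 0.001]
```

>>> jog_arm --pt "195 0 0.0047 -0.0008 -0.12 0 0" --pt "195 0 0.0089 -0.0015 -0.24 0 0" --pt "195 0 0.0131 -0.0028 -0.36 0 0" --pt "195 0 0.017 -0.0046 -0.48 0 0" --pt "195 0 0.0207 -0.0068 -0.6 0 0" --pt "195 0 0.0236 -0.009 -0.7 0 0" --pt "195 0 0.0236 -0.009 -0.7 0 0"

```text
clock: 7.45
eef_pos: [0.672, 0.0646, 0.0546]
orientation: [0.699, -0.113, 0.698, 0.112]
ft_force: [2.0, -4.4, -0.4]
gripper_width: 0.0202
```

```bash
cat > ang.py <<'E'
from to import *
def ang(p):
  v=p[:2]-PV;return round((np.arctan2(v[1],v[0])-TH),3),round(np.hypot(*v),4)
def look(ls):
  for c in ('scene','top'):
    im=shot(c)
    for l in ls:
      for d in finder.mark_of(c,l)[:1]: p=w(im,d['location']);print(c,l,p.round(4),ang(p),d['conf'])
E
python3 -c "
from ang import *
look(['cam_post','cam_lobe','cam_pivot'])
rel(circ(6.38),circ(6.43),circ(6.48))"
```

```text
scene cam_post [ 0.6295 -0.0803  0.0248] (np.float64(-1.845), np.float64(0.134)) 0.63
scene cam_lobe [0.6863 0.0627 0.0271] (np.float64(-0.036), np.float64(0.0503)) 0.65
scene cam_pivot [0.6383 0.0541 0.0281] (np.float64(0.185), np.float64(0.0015)) 0.86
top cam_pivot [ 6.335e-01 -1.360e-02  6.000e-04] (np.float64(-1.84), np.float64(0.0672)) 0.49
t 7.85 pos [0.672  0.0646 0.0546] yaw 1.886 f [ 1.6 -5.8 -0.3] w 0.0201 j [ 0.1   0.38  0.21  1.39 -0.   -0.22]
[-0.0014, 0.0004, -0.0008] [-0.001, 0.002, 0.001]
[-0.0014, 0.0022, -0.0009] [-0.051, 0.002, 0.001]
[-0.0014, 0.004, -0.001] [-0.101, 0.001, 0.001]
```

>>> jog_arm --pt "150 0 -0.001 0 0 0 0" --pt "150 0 -0.001 0 0 0 0" --pt "150 -0.03 -0.001 0 0 0 0" --pt "150 -0.07 -0.001 0 0 0 0" --pt "150 -0.11 -0.001 0.03 0 0 0" --pt "150 -0.13 0.0 0.08 0 0 0" --pt "150 -0.13 0 0.13 0 0 0" --pt "150 -0.13 0.0 0.18 0 0 0"

```text
clock: 8.65
eef_pos: [0.7872, 0.1027, 0.1851]
orientation: [0.7, -0.111, 0.697, 0.112]
ft_force: [0.9, 0.1, 0.4]
gripper_width: 0.035
```

```bash
python3 -c "
from ang import *
look(['cam_post','cam_lobe','cam_pivot','fixture','slide_tail','slide_stop','slide_seat','ram','block_center'])
rel()
b=shot('top','t4.png');b=cv2.imread('pics/t4.png')[140:300,220:420];cv2.imwrite('pics/c5.png',cv2.resize(b,None,fx=3.7,fy=3.7,interpolation=2))
"
```

```text
scene cam_post [0.6747 0.0614 0.0724] (np.float64(-0.013), np.float64(0.0386)) 0.56
scene cam_pivot [0.6377 0.0536 0.0285] (np.float64(-0.131), np.float64(0.0008)) 0.83
scene fixture [ 0.6383 -0.0132 -0.0047] (np.float64(-1.769), np.float64(0.0667)) 0.95
scene slide_tail [ 0.5334 -0.1016  0.054 ] (np.float64(-2.379), np.float64(0.1865)) 0.8
scene slide_stop [0.5358 0.029  0.0232] (np.float64(-3.123), np.float64(0.1041)) 0.82
scene slide_seat [ 0.6291 -0.0811  0.0269] (np.float64(-1.848), np.float64(0.1348)) 0.58
scene ram [ 0.7081 -0.064   0.0566] (np.float64(-1.246), np.float64(0.1374)) 0.7
scene block_center [ 0.6307 -0.0819  0.0364] (np.float64(-1.836), np.float64(0.1355)) 0.76
top cam_pivot [ 0.4781 -0.3955 -0.001 ] (np.float64(-2.13), np.float64(0.4763)) 0.48
top fixture [ 0.633  -0.0116  0.0033] (np.float64(-1.851), np.float64(0.0652)) 0.73
top slide_tail [ 0.536  -0.1015  0.0568] (np.float64(-2.368), np.float64(0.1849)) 0.89
top slide_seat [ 0.6276 -0.0809  0.0215] (np.float64(-1.859), np.float64(0.1347)) 0.73
top block_center [ 0.634  -0.0794  0.0385] (np.float64(-1.812), np.float64(0.1329)) 0.54
t 9.65 pos [0.7859 0.1017 0.1838] yaw 1.887 f [-0.8 -0.4 -0. ] w 0.0349 j [ 0.13  0.79  1.05  1.83  0.   -0.19]
```

View pics/c5.png

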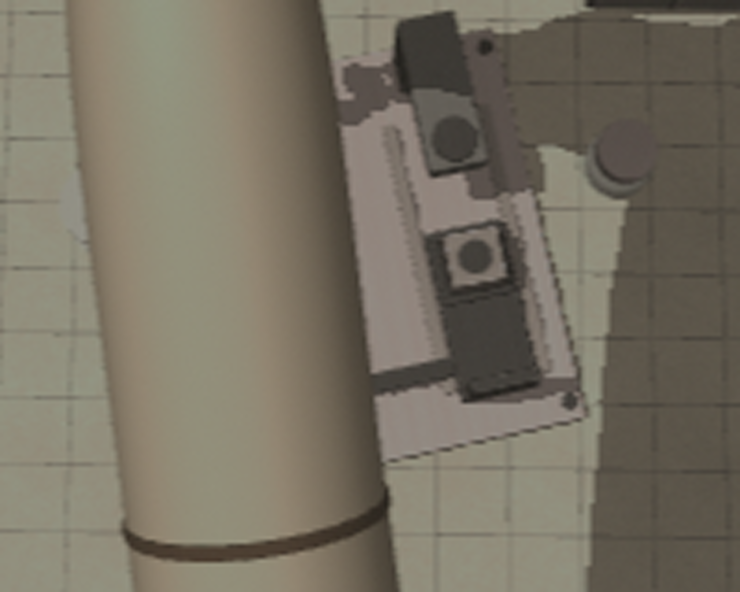

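```bash
python3 -c "
from ang import *
rel((.4895,-.1126,.19,1.79))
"
```

```text
t 9.7 pos [0.7859 0.1017 0.1838] yaw 1.887 f [-0.4  0.1 -0.6] w 0.035 j [ 0.13  0.79  1.05  1.83 -0.   -0.19]
[-0.0068, -0.1115, -0.3484] [0.097, 0.002, 0.0]
```

>>> jog_arm --pt "255 -0.007 -0.111 -0.348 0.097 0 0" --pt "255 -0.007 -0.111 -0.348 0.097 0 0" --pt "255 -0.007 -0.111 -0.348 0.097 0 0" --pt "255 -0.007 -0.111 -0.348 0.097 0 0" --pt "255 -0.007 -0.111 -0.348 0.097 0 0" --pt "255 -0.007 -0.111 -0.348 0.097 0 0" --pt "255 -0.007 -0.111 -0.348 0.097 0 0" --pt "255 -0.007 -0.111 -0.348 0.097 0 0"

```text
clock: 10.5
eef_pos: [0.4876, -0.113, 0.1906]
orientation: [0.704, -0.077, 0.702, 0.077]
ft_force: [0.3, -0.9, 0.8]
gripper_width: -0.0
```

```bash
python3 -c "
from ang import *
rel((.4895,-.1126,.19,1.79))
for i in range(2): look(['cam_post','cam_lobe','cam_pivot','fixture','ram','slide_tail','spare_block'])
b=shot('top','t5.png');b=cv2.imread('pics/t5.png')[140:300,220:420];cv2.imwrite('pics/c6.png',cv2.resize(b,None,fx=3.7,fy=3.7,interpolation=2))
b=shot('scene','s5.png')
"
```

```text
t 10.5 pos [ 0.4876 -0.113   0.1906] yaw 1.79 f [ 0.3 -0.9  0.8] w -0.0 j [-0.23 -0.04 -0.02  1.59  0.   -0.45]
[0.0006, -0.0, 0.002] [-0.0, 0.003, 0.001]
scene cam_post [0.6744 0.0596 0.07  ] (np.float64(-0.057), np.float64(0.038)) 0.96
scene cam_lobe [0.688  0.0619 0.0252] (np.float64(-0.056), np.float64(0.0518)) 0.79
scene cam_pivot [0.6349 0.0514 0.0234] (np.float64(-2.541), np.float64(0.0029)) 0.73
scene fixture [ 0.638  -0.0118 -0.0023] (np.float64(-1.773), np.float64(0.0653)) 0.56
scene ram [ 0.7089 -0.0619  0.0611] (np.float64(-1.233), np.float64(0.136)) 0.8
scene slide_tail [ 0.5315 -0.1002  0.0547] (np.float64(-2.391), np.float64(0.1864)) 0.87
scene spare_block [0.7359 0.1018 0.0143] (np.float64(0.234), np.float64(0.1101)) 0.9
top cam_post [0.6709 0.065  0.0713] (np.float64(0.107), np.float64(0.0359)) 0.75
top cam_lobe [0.6792 0.0636 0.0278] (np.float64(0.015), np.float64(0.0435)) 0.68
top cam_pivot [0.6361 0.0517 0.0298] (np.float64(-2.187), np.float64(0.002)) 0.67
top fixture [ 6.381e-01 -1.120e-02 -3.000e-04] (np.float64(-1.772), np.float64(0.0647)) 0.56
top ram [ 0.7085
[... 708 characters left out ...]
4(-2.386), np.float64(0.1842)) 0.61
scene spare_block [0.7373 0.0996 0.0152] (np.float64(0.211), np.float64(0.1104)) 0.86
top cam_post [0.6717 0.06   0.0722] (np.float64(-0.034), np.float64(0.0354)) 0.93
top cam_lobe [0.6822 0.0598 0.0237] (np.float64(-0.081), np.float64(0.0458)) 0.91
top cam_pivot [0.6333 0.0543 0.0297] (np.float64(2.711), np.float64(0.0037)) 0.93
top fixture [ 0.6349 -0.0142 -0.0012] (np.float64(-1.82), np.float64(0.0678)) 0.75
top ram [ 0.7075 -0.0665  0.0588] (np.float64(-1.259), np.float64(0.1392)) 0.6
top slide_tail [ 0.535  -0.1032  0.0549] (np.float64(-2.367), np.float64(0.1869)) 0.84
top spare_block [0.7395 0.0948 0.0086] (np.float64(0.163), np.float64(0.1106)) 0.47
```

View pics/c6.png

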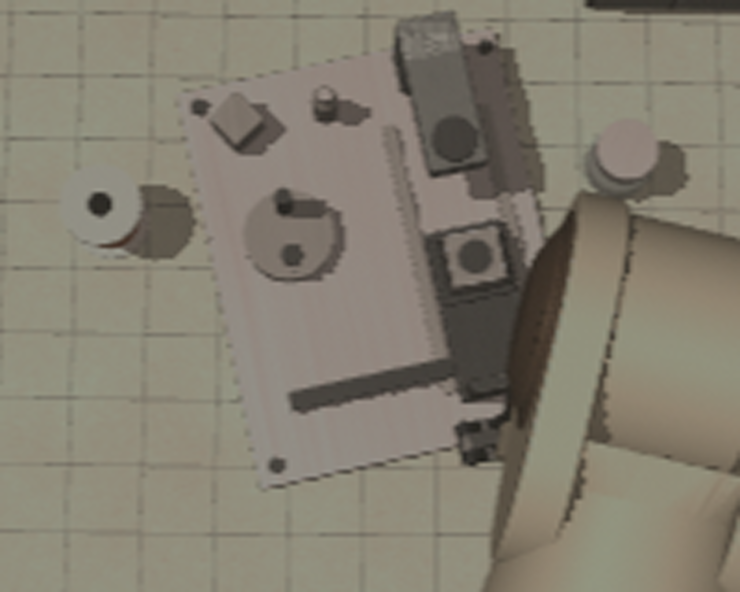

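```bash
cat > camfit.py <<'E'
from ang import *
from scipy.optimize import minimize
def model(im,q,pv,th,du):
    m=np.zeros((480*4,640*4),np.uint8);a=q+th;u=np.array([np.cos(a),np.sin(a)]);k=np.linspace(0,6.283,40)
    for c,r,z in ((pv+.016*u,.034,(.014,.028)),(pv+.036*u,.0065,(.028,.072))):
        P=np.array([px(im,[c[0]+r*np.cos(t),c[1]+r*np.sin(t),h]) for t in k for h in z])+du
        cv2.fillConvexPoly(m,cv2.convexHull(np.round(P*4+1.5).astype(np.int32)),1)
    return m>0
def camfit(pv=PV,th=TH):
    for c in ('scene','top'):
        im=shot(c)
        for lab in ('cam','cam_post'):
            r=finder.outline_of(c,lab)
            if not r: continue
            M=cv2.resize(r[0]['mask'].astype(np.uint8),None,fx=4,fy=4,interpolation=0)>0
            def f(v):
                m=model(im,v[0],pv,th,v[1:]);return -(m&M).sum()/(m|M).sum()
            b=min((minimize(f,[q,0,0],method='Nelder-Mead',options=dict(initial_simplex=[[q,0,0],[q+.15,0,0],[q,1,0],[q,0,1]],maxiter=120)) for q in (-.2,.1)),key=lambda o:o.fun)
            print(c,lab,round(r[0]['conf'],2),'q',b.x.round(3),'IoU',round(-b.fun,3))
E
python3 - <<'E'
from camfit import *
im=shot('top')
T=np.linalg.inv(im['world_to_cam'])
def ground(u,v,z):
    d=T[:3,:3]@[(u-im['cx'])/im['fx'],(v-im['cy'])/im['fy'],1];return (T[:3,3]+d*(z-T[2,3])/d[2])[:2]
S=np.array([ground(220+a/3.7,140+b/3.7,.014) for a,b in ((200,107),(486,47),(569,401),(277,466))])
print(S.round(4));print([round(float(np.arctan2(*(d[::-1]))),4) for d in (S[0]-S[3],S[1]-S[2])],[round(float(np.arctan2(-d[0],d[1])),4) for d in (S[0]-S[1],S[3]-S[2])],S.mean(0))
c=ground(220+292/3.7,140+254/3.7,.029);print('pivot',c)
P2=np.array([[0,0],[15,65],[-120,-65],[-20,-65],[60,-65],[-20,-65]])/1e3
camfit()
E
```

```text
[[ 0.751   0.1247]
 [ 0.8016 -0.0939]
 [ 0.5286 -0.1561]
 [ 0.4778  0.0618]]
[0.2263, 0.2242] [0.2273, 0.2289] [ 0.63976444 -0.01586814]
pivot [0.63520133 0.05256231]
scene cam 0.69 q [-0.051  0.983  0.217] IoU 0.952
scene cam_post 0.9 q [0.044 0.464 0.171] IoU 0.973
top cam 0.29 q [-0.2  0.   0. ] IoU -0.0
top cam_post 0.71 q [-0.047 -0.652  0.315] IoU 0.944
```

```bash
python3 - <<'E'
from camfit import *
for i in range(3): camfit(np.array([.6365,.053]),.2265)
rel()
E
```

```text
scene cam 0.79 q [-0.015  0.442  0.511] IoU 0.959
scene cam_post 0.58 q [-0.009  0.469  0.596] IoU 0.953
top cam 0.8 q [-0.045 -0.778  0.145] IoU 0.929
top cam_post 0.88 q [-0.096 -1.005  0.187] IoU 0.836
scene cam 0.84 q [-0.014  0.747  0.403] IoU 0.964
scene cam_post 0.98 q [-0.024  0.533  0.512] IoU 0.967
top cam 0.69 q [ 0.113  0.101 -0.088] IoU 0.961
top cam_post 0.98 q [ 0.185  0.447 -0.361] IoU 0.96
scene cam 0.81 q [ 0.125 -0.127 -0.131] IoU 0.963
scene cam_post 0.8 q [-0.     0.615  0.788] IoU 0.966
top cam 0.69 q [-0.039 -0.689  0.158] IoU 0.955
top cam_post 0.97 q [ 0.221  0.541 -0.553] IoU 0.952
t 13.45 pos [ 0.4897 -0.1121  0.1903] yaw 1.79 f [-0.1  0.6 -0.9] w 0.0001 j [-0.23 -0.04 -0.01  1.59  0.   -0.44]
```

>>> jog_arm --pt "255 0.04 -0.002 0 -0.007 0 0" --pt "255 0.08 -0.002 0 -0.007 0 0" --pt "255 0.115 -0.002 0 -0.007 0 0" --pt "255 0.138 -0.002 0 -0.007 0 0" --pt "255 0.138 -0.002 0 -0.007 0 0" --pt "255 0.138 -0.002 0.015 -0.007 0 0" --pt "255 0.138 -0.002 0.02 -0.007 0 0"

```text
clock: 14.15
eef_pos: [0.5113, -0.1097, 0.0539]
orientation: [0.704, -0.08, 0.701, 0.08]
ft_force: [0.2, 0.2, -0.3]
gripper_width: 0.0001
```

```bash
python3 - <<'E'
from ang import *
rel()
b=shot('scene','s6.png');b=cv2.imread('pics/s6.png')[140:340,200:460];cv2.imwrite('pics/c7.png',cv2.resize(b,None,fx=3,fy=3,interpolation=2))
E
```

```text
t 14.15 pos [ 0.5113 -0.1097  0.0539] yaw 1.797 f [ 0.2  0.2 -0.3] w 0.0001 j [-0.21  0.02 -0.22  1.33  0.   -0.44]
```

View pics/c7.png

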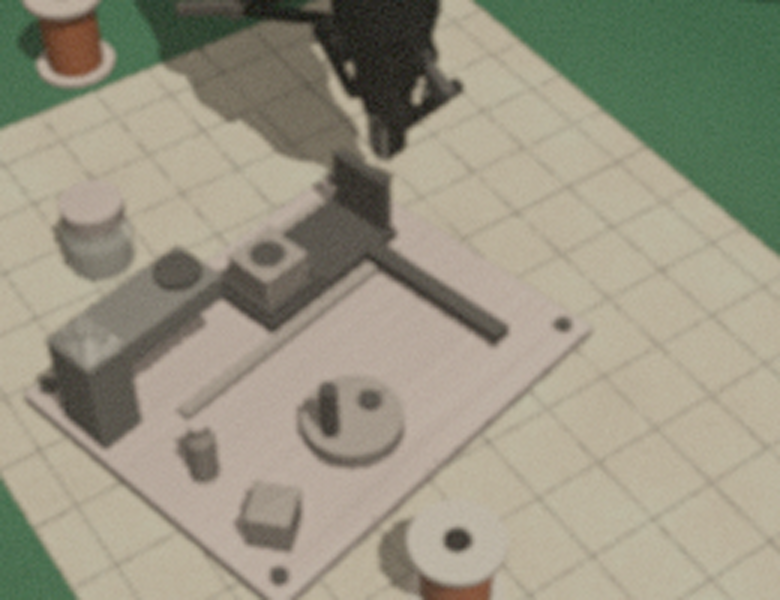

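>>> jog_arm --pt "255 0 0 0.006 0 0 0" --pt "255 0 0 0.01 0 0 0" --pt "255 0 0 0.014 0 0 0" --pt "255 0 0 0.02 0 0 0" --pt "255 0 0 0.027 0 0 0" --pt "255 0 0 0.034 0 0 0" --pt "255 0 0 0.041 0 0 0" --pt "255 0 0 0.046 0 0 0"

```text
clock: 15.0
eef_pos: [0.5553, -0.0992, 0.0523]
orientation: [0.703, -0.08, 0.702, 0.08]
ft_force: [-2.6, -1.0, 2.2]
gripper_width: -0.0002
```

>>> jog_arm --pt "255 0 0 0.006 0 0 0" --pt "255 0 0 0.012 0 0 0" --pt "255 0 0 0.018 0 0 0" --pt "255 0 0 0.023 0 0 0" --pt "255 0 0 0.028 0 0 0" --pt "255 0 0 0.031 0 0 0" --pt "255 0 0 0.033 0 0 0" --pt "255 0 0 0.034 0 0 0"

```text
clock: 15.8
eef_pos: [0.5879, -0.0916, 0.0523]
orientation: [0.703, -0.08, 0.702, 0.08]
ft_force: [-2.1, -0.2, -0.8]
gripper_width: -0.0004
```

```bash
python3 - <<'E'
from ang import *
rel()
look(['slide_tail','slide_stop','block_center','cam_post'])
E
```

```text
t 15.8 pos [ 0.5879 -0.0916  0.0523] yaw 1.797 f [-2.1 -0.2 -0.8] w -0.0004 j [-0.15  0.19 -0.03  1.34  0.   -0.38]
scene slide_tail [ 0.5953 -0.0845  0.0528] (np.float64(-2.083), np.float64(0.1441)) 0.64
scene slide_stop [0.601  0.044  0.0229] (np.float64(-3.104), np.float64(0.0372)) 0.71
scene block_center [ 0.6969 -0.0649  0.0361] (np.float64(-1.321), np.float64(0.1327)) 0.69
scene cam_post [0.6752 0.0625 0.0757] (np.float64(0.011), np.float64(0.0393)) 0.55
top slide_tail [ 0.5988 -0.0897  0.0538] (np.float64(-2.051), np.float64(0.1482)) 0.79
top slide_stop [0.602  0.0472 0.0243] (np.float64(-3.182), np.float64(0.0354)) 0.77
top block_center [ 0.6967 -0.0643  0.0397] (np.float64(-1.321), np.float64(0.1321)) 0.55
top cam_post [0.6732 0.0597 0.0695] (np.float64(-0.05), np.float64(0.0368)) 0.96
```

>>> jog_arm --pt "255 0 0 0.004 0 0 0" --pt "255 0 0 0.007 0 0 0" --pt "255 0 0 0.009 0 0 0" --pt "255 0 0 0.01 0 0 0" --pt "255 0 0 0.011 0 0 0" --pt "255 0 0 0.011 0 0 0"

```text
clock: 16.9
eef_pos: [0.5988, -0.0892, 0.0525]
orientation: [0.703, -0.08, 0.702, 0.08]
ft_force: [-0.4, -1.0, 0.4]
gripper_width: -0.0001
```

>>> jog_arm --pt "255 0 0 0.001 0 0 0" --pt "255 0 0 0.002 0 0 0" --pt "255 0 0 0.002 0 0 0"

```text
clock: 17.2
eef_pos: [0.6006, -0.0887, 0.0524]
orientation: [0.703, -0.08, 0.702, 0.08]
ft_force: [-2.0, -1.1, 1.2]
gripper_width: 0.0005
```

>>> jog_arm --pt "255 0 0 0.001 0 0 0" --pt "255 0 0 0.002 0 0 0" --pt "255 0 0 0.002 0 0 0"

```text
clock: 17.5
eef_pos: [0.602, -0.0884, 0.0524]
orientation: [0.703, -0.08, 0.702, 0.08]
ft_force: [-5.1, -0.7, 2.0]
gripper_width: -0.0004
```

>>> jog_arm --pt "255 0 0 0.001 0 0 0" --pt "255 0 0 0.002 0 0 0" --pt "255 0 0 0.002 0 0 0"

```text
clock: 17.8
eef_pos: [0.6021, -0.0884, 0.0524]
orientation: [0.702, -0.08, 0.704, 0.079]
ft_force: [-15.2, -3.0, 8.2]
gripper_width: -0.0002
```

```bash
python3 - <<'E'
from ang import *
rel()
look(['slide_tail','block_center'])
E
```

```text
t 17.8 pos [ 0.6021 -0.0884  0.0524] yaw 1.796 f [-15.2  -3.    8.2] w -0.0002 j [-0.15  0.23  0.01  1.35 -0.   -0.37]
scene slide_tail [ 0.6109 -0.0838  0.0515] (np.float64(-1.978), np.float64(0.1397)) 0.61
scene block_center [ 0.7111 -0.0648  0.0389] (np.float64(-1.23), np.float64(0.1396)) 0.49
top slide_tail [ 0.6152 -0.0849  0.0548] (np.float64(-1.946), np.float64(0.1401)) 0.72
```

>>> jog_arm --pt "255 0 0 -0.005 0 0 0" --pt "255 0 0 -0.02 0 0 0" --pt "255 0 0 -0.05 0 0 0" --pt "255 0 0 -0.08 0 0 0" --pt "255 -0.03 0 -0.1 0 0 0" --pt "255 -0.08 0 -0.12 0 0 0" --pt "255 -0.12 0 -0.15 0 0 0" --pt "255 -0.12 0 -0.15 0 0 0"

```text
clock: 18.9
eef_pos: [0.4582, -0.1224, 0.1784]
orientation: [0.706, -0.081, 0.699, 0.078]
ft_force: [1.3, -0.6, 0.0]
gripper_width: 0.0
```

```bash
python3 - <<'E'
from ang import *
rel()
look(['slide_tail','slide_stop','block_center','cam_post','cam_lobe','punch','spare_block','jar'])
a=shot('scene','s7.png');shot('top','t7.png')
b=cv2.resize(cv2.imread('pics/s7.png')[140:340,200:400],None,fx=2,fy=2,interpolation=2);c=cv2.resize(cv2.imread('pics/t7.png')[140:300,230:390],(400,400),interpolation=2)
cv2.imwrite('pics/c8.png',np.hstack([b,c]))
E
```

```text
t 18.9 pos [ 0.4582 -0.1224  0.1784] yaw 1.796 f [ 1.3 -0.6  0. ] w 0.0 j [-0.26 -0.12 -0.11  1.57  0.   -0.49]
scene slide_tail [ 0.6103 -0.083   0.0534] (np.float64(-1.982), np.float64(0.139)) 0.92
scene slide_stop [0.6126 0.0487 0.0226] (np.float64(-3.167), np.float64(0.0247)) 0.69
scene block_center [ 0.712  -0.0631  0.0384] (np.float64(-1.218), np.float64(0.1387)) 0.57
scene cam_post [0.6754 0.0591 0.0726] (np.float64(-0.075), np.float64(0.0389)) 0.72
scene cam_lobe [0.6875 0.0631 0.0252] (np.float64(-0.033), np.float64(0.0515)) 0.93
scene punch [0.7508 0.0313 0.0149] (np.float64(-0.412), np.float64(0.116)) 0.54
scene spare_block [0.7365 0.0998 0.0137] (np.float64(0.216), np.float64(0.1098)) 0.84
scene jar [ 0.7118 -0.1926 -0.0049] (np.float64(-1.495), np.float64(0.2572)) 0.77
top slide_tail [ 0.6127 -0.0867  0.0532] (np.float64(-1.961), np.float64(0.1423)) 0.98
top slide_stop [0.6145 0.0515 0.0292] (np.float64(-3.272), np.float64(0.0224)) 0.74
top block_center [ 0.6655  0.1943 -0.0029] (np.float64(1.151), np.float64(0.1437)) 0.67
top cam_post [0.6706 0.0629 0.0704] (np.float64(0.052), np.float64(0.035)) 0.61
top cam_lobe [0.6808 0.0608 0.0276] (np.float64(-0.055), np.float64(0.0445)) 0.97
top punch [0.7486 0.0276 0.0131] (np.float64(-0.447), np.float64(0.1147)) 0.45
top spare_block [0.7416 0.0963 0.0121] (np.float64(0.168), np.float64(0.1131)) 0.68
top jar [ 0.7137 -0.1892  0.0031] (np.float64(-1.484), np.float64(0.2545)) 0.53
```

View pics/c8.png

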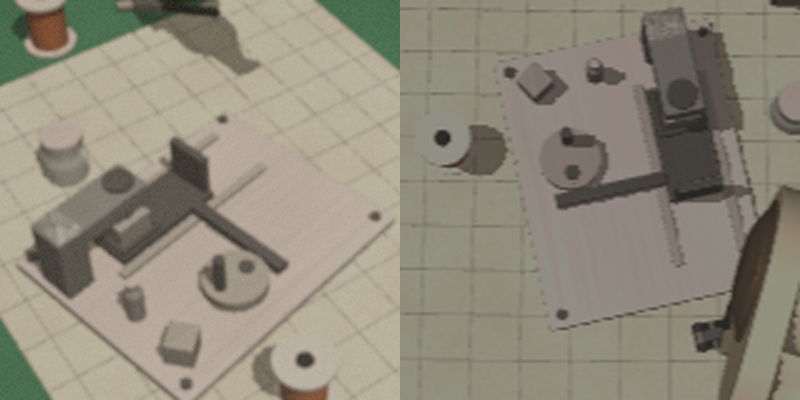

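```bash
python3 -c "
from h import *
print(job.finish_job())"
```

```text
the job is handed in; nothing more can be done
None
```

The job is handed in: the cam is at its low point and the slide is fully home with the doming block under the ram, at about 19 s of the 61 s allowed.

- **Cam:** I turned it anticlockwise from about 3.6 rad by pushing the post between the nearly closed fingers. The most consistent readings put it within about 0.05 rad of the low point. Some readings disagreed: single mask fits scattered from -0.2 (a failed fit with zero overlap) to +0.22 rad. The last point readings were -0.075 to +0.05 rad. The pictures show the lobe pointing along the slide's forward direction.
- **Slide:** I then pushed the tail plate with the closed fingertips until it stopped against its end stop, with the wrist force rising to about 15 N along the push. The networks gave about 79 to 80 mm of travel. The last picture shows the block in its seat under the press head and the stop arm next to the cam's low rim.
- **Surroundings:** The punch, spare block and jar were found again within a few mm of where they started, and spool A looks unmoved in the pictures. I did not measure the other spools, the hammer or the pliers again at the end. The arm never came down near them.

In the last check, the top camera did not find the block, because it is hidden under the press head. It reported spool A in its place, so I relied on the scene camera for the block. While clearing the cam I also made one retreat forward instead of back. It was in free air above everything, with no contact.

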